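# Roll up the orange charging box

### The arm

A 7-joint arm with a two-finger parallel gripper is mounted at the origin on the work surface. World frame = base frame: x ahead of the robot, y to its left, z up, the work surface at z = 0. Lengths are in mm, angles in rad, forces in N, time in s.
With the tool pointing down it reaches from about 350 to 900 mm from the base axis. Payload 8.1 kg.
Tool frame: the origin (TCP) lies between the finger pads; the fingertips stand 25 mm ahead of it and the grasp point (between the pads) lies 6 mm ahead of it; y points along the fingers, z is the direction in which the jaws open and shut, and the axes are right-handed (so a half turn about y gives the same grasp; the last joint's range is limited). The gripper opens to 85 mm and grips with 20 to 120 N. Pads are 22 mm wide; open, the fingers measure 114 mm over their backs; the gripper's body (76 mm by 85 mm) begins 54 mm behind the grasp point. The pads swing forward as they close: fully open they stand 13 mm farther back than shut.
Start: joints at [-1.258, 0.434, 0.025, 1.573, -0.012, 1.134, -0.075], TCP at [252.478, 571.747, 256.323] pointing down, gripper open.
Joint ranges: [-2.62, 2.62], [-0.44, 2.09], [-1.27, 1.32], [0.08, 2.57], [-1.32, 4.46], [0.12, 2], [-2.74, 2.74]. Speed limits (rad/s): [2.22, 2.22, 3.01, 3.01, 3.14, 3.14, 3.14].

### API

Orientations are given as a unit quaternion [x, y, z, w].
In Python, from cell import get_obs, grab_frame, get_calibration, sign_off gives the robot as it stands.
- The arm moves only by the tool send_rows, never from a script. Its argument "targets" is a list of rows, each an object with "slide": the shift along the world's x, y, z in m, a list of three; "twist": the turn about the world's z in degrees; "hand": the finger opening in m, from 0 to 0.0854. A call has 1 to 12 rows; each row shifts and turns the commanded pose from where the row before left it; what a row does not reach is not made up. A row lasts 1/8 s, in which the tool goes at most 62.5 mm and 10.7 degrees, less where a joint would pass 70% of its speed; a pose out of reach is approached as far as the arm can. A call with a gripper value outside its range is refused whole. The fingers move at their own pace and stop on an object; "newtons" is the grip in N (left out, the last holds). Time passes only in rows, so rows that do not move let the fingers close. It gives the time, the measured TCP pose, the force and the opening at its end, in the units of the state.
- get_obs(): the state, without advancing time (a new reading comes with each control period).
- grab_frame(name): name is "scene" or "top" or "wrist"; returns the picture (480x640x3 uint8, blue, green, red); there is no depth.
- get_calibration(name): a dict with "fx", "fy", "cx", "cy" (pixels), "origin" and "orientation" of the camera in the world. Camera axes: x right, y down, z forward; pixel columns grow to the right and rows downward; lengths in mm; the calibration is good to about 2 mm. A picture is of the moment at which its call begins: read the wrist's pose just before it. get_calibration takes no time and is no camera call; for the wrist camera it gives the pose at the moment of the call.
- sign_off(): hands the job in, once; it reports no verdict.
The state is a dict: "time_s": time; "joints": joint angles; "dq": joint speeds; "effort": joint torques, N m; "tool_pos": TCP position; "tool_rot": TCP orientation; "force": force on the tool from outside, world axes, zero at the start; "ft_torque": the same for the moment, N m; "opening": opening from 0.0 (shut) to 1.0 (fully open).
Only numpy, scipy, OpenCV 4.12 (cv2) and the standard library are available. Lean on these libraries where they do the work, as an engineer would, in place of code of your own. Each camera call takes 0.05 s, during which the arm holds its last target. There are 200 camera calls.

### The job

The battery packs in the orange charging box are ready: roll its slatted shutter up by the orange pull bar, all the way over the top until it rests on its rear stop and stays open by itself, then let go. Leave the blue box shut.

Things in the scene. Friction and masses are not known exactly. Their poses are not given: they have to be found in the camera images.
- orange_shutter (a joint): Slatted shutter of the orange charging box: 0 = shut (bar low at the front), 1.48 rad = open on its rear stop. It follows circular side tracks, so all of it turns about the level track axis. Bottom rail and bar are heavy (shutter 0.3 to 0.6 kg): released below about 0.95 rad it rolls shut, past about 1.15 rad it rolls on to the rear stop and stays. About 3 N at the bar lifts it.
- orange_axis (a point): Centre of the circle the orange shutter follows, mid-width, 50 mm over the table; fixed to the box. x: level, from the front to the back of the box; y: along the track axis; z: up. Box: fixed, white half-round cheeks, orange strip, 240 mm wide, from 145 mm in front of the axis to 146 mm behind, 197 mm high, facing the robot within 12 degrees. Shutter face: radius 133 to 135 mm.
- orange_bar (a point): Middle of the round orange pull bar (12 mm thick, 120 mm free between its posts, along the axis' y). It moves on a 183 mm circle about the axis: shut 177 mm in front and 47 mm above it, open 17 mm behind and 182 mm above. 42 mm free between bar and slats: from above, open the hand at most 50 mm. The bar can turn between the pads, so the hand may point down all the way.
- blue_shutter (a joint): Shutter of the blue charging box, the same box with a blue bar and strips, standing beside the orange one (on either side of it): 0 = shut, 1.48 rad = open. It is to stay shut.

How it is judged (in metres and radians):
At the end, for the whole second after the job is handed in: The orange box's shutter stays open by itself, at rest and let go, within 10 degrees of its rear stop (joint above 1.3 rad); the blue box's shutter is shut (below 0.1 rad) (value of joint orange_shutter above 1.3 rad and velocity of joint orange_shutter between -0.1 and 0.1 rad/s and value of joint blue_shutter below 0.1 rad); the robot touches nothing.
It fails at once if the blue box's shutter is raised (more than 0.2 rad) (value of joint blue_shutter above 0.2 rad).
It also fails if it takes over 40 s, if anything falls off the work surface, if the arm or the gripper's body presses on something with over 40 N, if the wrist force passes 120 N, or if a joint passes its speed limit or range.

## Working session

There is one attempt and no reset: what is moved stays moved. The work goes in short steps, Python scripts to look and compute and a tool call to move; the robot and the scene stay as the last step left them, time stands still between calls to the robot, and variables do not carry over. Pictures are saved under pics/ and viewed, on a budget of 10 in all, crops included, one or two more only if the job needs it, and the job is handed in when it is done.

Besides the shell and the picture viewer there is one more tool, called after "Call:" as a command line: name --argument value ..., lists and objects as JSON in quotes. send_rows: Moves the arm, as the interface text tells. Its arguments: {"type":"object","properties":{"targets":{"type":"array","items":{"type":"object","properties":{"slide":{"type":"array","items":{"type":"number"}},"twist":{"type":"number"},"hand":{"type":"number"}}}},"newtons":{"type":"number"}},"required":["targets"]}

```bash
mkdir -p pics; python3 - <<'E'
from cell import *
import cv2
print(get_obs())
for n in("scene","top"):
    cv2.imwrite(f"pics/{n}0.png",grab_frame(n)); print(n,get_calibration(n))
E
```

```text
{'time_s': 0.0, 'joints': array([-1.25761155,  0.43522132,  0.02497906,  1.57406739, -0.01163373,
        1.13400096, -0.075134  ]), 'dq': array([ 0.00064816,  0.00044331, -0.000125  , -0.0003261 , -0.00127136,
       -0.00012035,  0.00024005]), 'effort': array([ 6.12640397e-04, -6.70486808e+01,  1.02529429e+00, -3.16223681e+01,
        1.56331487e-02,  1.24340435e-02, -9.07401812e-06]), 'tool_pos': array([252.30098585, 571.31770586, 255.53851765]), 'tool_rot': array([ 0.69241586, -0.14606191,  0.14591435, -0.69132857]), 'force': array([-0.8714858 , -0.38713645,  0.73049071]), 'ft_torque': array([-0.04352242, -0.00537098,  0.04433681]), 'opening': 0.9995335323772303}
scene {'fx': 536.6146553259158, 'fy': 536.6146553259158, 'cx': 306.0811960458859, 'cy': 237.10201226221415, 'origin': array([513.72156203, 259.6601752 , 880.86361177]), 'orientation': array([-0.06480689,  0.98159268, -0.1795108 ,  0.00719367])}
top {'fx': 566.1445282501195, 'fy': 566.1445282501195, 'cx': 321.9880451374826, 'cy': 228.49258088848035, 'origin': array([4.37508675e+02, 8.86386017e-01, 8.96923271e+02]), 'orientation': array([ 0.71260481, -0.69966961,  0.04582797, -0.02359258])}
```

View pics/scene0.png

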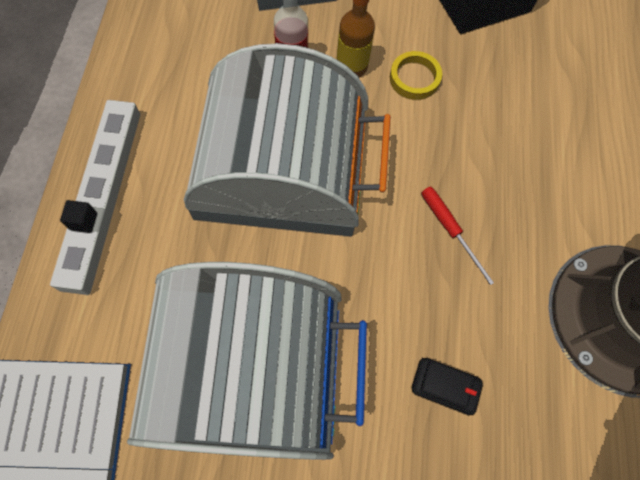

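View pics/top0.png

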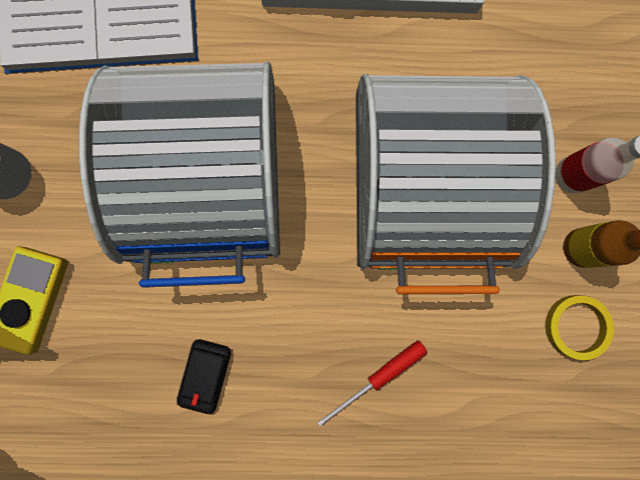

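Scene: the orange box is the upper one, with bar ends at about (387,117) and (384,188). Top: the orange box is on the right, bar from (400,290) to (497,290); the blue box is on the left (+y).

```bash
cat > h.py <<'E'
import numpy as np
from cell import *
from scipy.spatial.transform import Rotation as R
def ray(c,p):
    d=R.from_quat(c["orientation"]).apply([(p[0]-c["cx"])/c["fx"],(p[1]-c["cy"])/c["fy"],1]); return np.array(c["origin"]),d/np.linalg.norm(d)
def tri(obs):
    A=0;b=0;L=[]
    for c,p in obs:
        o,d=ray(c,p);M=np.eye(3)-np.outer(d,d);A=A+M;b=b+M@o;L.append((o,M))
    x=np.linalg.solve(A,b); return x,[np.linalg.norm(M@(x-o)) for o,M in L]
def onz(c,p,z):
    o,d=ray(c,p); return o+d*(z-o[2])/d[2]
E
python3 - <<'E'
from h import *
s,t=get_calibration("scene"),get_calibration("top")
for a,b in (((387,117),(497,290)),((384,188),(400,290)),((385.5,152),(448.5,290))): print(tri([(s,a),(t,b)]))
for p in((400,290),(497,290)):print(onz(t,p,97))
print(R.from_quat(get_obs()["tool_rot"]).as_matrix().round(3))
E
```

```text
(array([ 434.62938766, -277.43822883,   86.71569424]), [np.float64(0.9047032027858264), np.float64(0.9047032027857282)])
(array([ 431.4026738 , -134.81441882,   99.41788807]), [np.float64(0.16220112865816305), np.float64(0.16220112865813974)])
(array([ 432.90230207, -205.80739677,   91.29437665]), [np.float64(0.27644465141518454), np.float64(0.27644465141525265)])
[ 431.54010395 -135.27270048   97.        ]
[ 433.8098516  -273.63719761   97.        ]
[[ 0.915 -0.     0.404]
 [-0.404 -0.001  0.915]
 [ 0.    -1.    -0.001]]
```

Call:
send_rows --targets '[{"slide":[0,0,0.03],"hand":0.05},{"slide":[0,-0.03,0.03],"twist":-3},{"slide":[0.01,-0.05,0.015],"twist":-5},{"slide":[0.01,-0.05,0],"twist":-5},{"slide":[0.01,-0.05,0],"twist":-5},{"slide":[0.01,-0.05,0],"twist":-5},{"slide":[0.01,-0.05,0],"twist":-5},{"slide":[0.01,-0.05,0],"twist":-5},{"slide":[0.01,-0.05,0],"twist":-5},{"slide":[0.01,-0.05,0],"twist":-5},{"slide":[0.01,-0.05,0],"twist":-5},{"slide":[0.01,-0.05,0],"twist":-5}]' --newtons 30

```text
invalid input at $.targets[0]: expected keys slide, twist, hand
```

Call:
send_rows --targets '[{"slide":[0.01,-0.05,0],"twist":-5},{"slide":[0.01,-0.05,0],"twist":-5},{"slide":[0.01,-0.05,0],"twist":-2},{"slide":[0.01,-0.05,0]},{"slide":[0.01,-0.046,0]},{"slide":[0.01,0,-0.03]},{"slide":[0,0,0]},{"slide":[0,0,0]}]'

```text
invalid input at $.targets[0]: expected keys slide, twist, hand
```

```bash
python3 - <<'E'
from h import *
import cv2
o=get_obs();c=get_calibration("wrist")
cv2.imwrite("pics/w1.png",grab_frame("wrist"))
print(o["tool_pos"],o["opening"],o["force"],R.from_quat(o["tool_rot"]).as_matrix().round(3)); print(c)
E
```

```text
[252.33293219 571.33294118 255.60737243] 0.9992797869690012 [-0.1463359  -0.53745467  0.25778211] [[ 0.915 -0.     0.404]
 [-0.404 -0.001  0.915]
 [ 0.    -1.    -0.001]]
{'fx': 351.62775141746624, 'fy': 351.62775141746624, 'cx': 319.57635704711663, 'cy': 234.28058708158318, 'origin': array([183.52715038, 601.03984766, 373.16072015]), 'orientation': array([0.828464  , 0.53987134, 0.08071401, 0.12518621])}
```

View pics/w1.png

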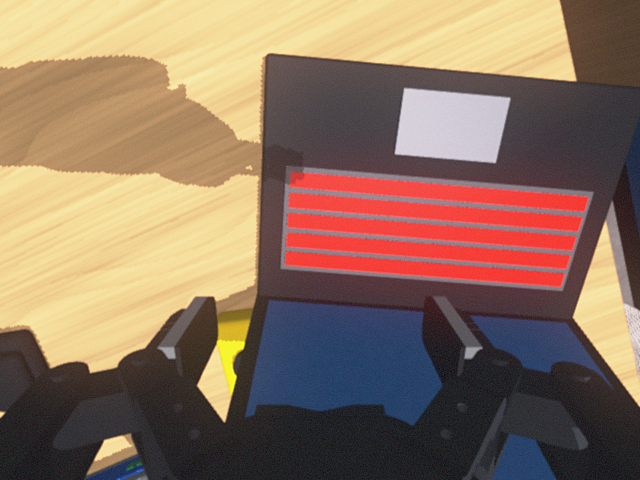

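The arm hasn't moved: both calls were refused because every row needs all three keys. The wrist view shows the jaws over an open laptop, so I'll rise first.

Call:
send_rows --targets '[{"slide":[0,0,0.04],"twist":0,"hand":0.05},{"slide":[0,0,0.05],"twist":0,"hand":0.05},{"slide":[0.01,-0.04,0.01],"twist":-5,"hand":0.05},{"slide":[0.01,-0.05,0],"twist":-5,"hand":0.05},{"slide":[0.01,-0.05,0],"twist":-5,"hand":0.05},{"slide":[0.01,-0.05,0],"twist":-5,"hand":0.05},{"slide":[0.01,-0.05,0],"twist":-5,"hand":0.05},{"slide":[0.01,-0.05,0],"twist":-5,"hand":0.05},{"slide":[0.01,-0.05,0],"twist":-5,"hand":0.05},{"slide":[0.01,-0.05,0],"twist":-5,"hand":0.05},{"slide":[0.01,-0.05,0],"twist":-5,"hand":0.05},{"slide":[0.01,-0.05,0],"twist":-5,"hand":0.05}]' --newtons 30

```text
time_s: 1.65
tool_pos: [352.4, 80.0, 356.3]
tool_rot: [-0.565, 0.426, -0.425, 0.565]
force: [0.0, -0.3, -0.3]
opening: 0.582
```

Call:
send_rows --targets '[{"slide":[0.01,-0.05,0],"twist":-5,"hand":0.05},{"slide":[0.01,-0.05,0],"twist":-5,"hand":0.05},{"slide":[0.01,-0.05,0],"twist":-5,"hand":0.05},{"slide":[0.01,-0.05,0],"twist":0,"hand":0.05},{"slide":[0.01,-0.05,0],"twist":0,"hand":0.05},{"slide":[0.01,-0.036,0],"twist":0,"hand":0.05},{"slide":[0.01,0,-0.03],"twist":0,"hand":0.05},{"slide":[0,0,-0.03],"twist":0,"hand":0.05},{"slide":[0,0,0],"twist":0,"hand":0.05}]'

```text
time_s: 2.78
tool_pos: [421.2, -203.7, 294.8]
tool_rot: [0.506, -0.496, 0.494, -0.504]
force: [-0.4, 0.2, 0.4]
opening: 0.583
```

```bash
python3 - <<'E'
from h import *
import cv2
o=get_obs();c=get_calibration("wrist")
cv2.imwrite("pics/w2.png",grab_frame("wrist"))
print(o["tool_pos"],o["opening"],o["force"],R.from_quat(o["tool_rot"]).as_matrix().round(3)); print(c)
q=R.from_quat(c["orientation"]).inv()
for P in ((433,-275,97),(433,-205,97),(433,-135,97)):
    v=q.apply(np.array(P)-c["origin"]);print(v[:2]/v[2]*c["fx"]+[c["cx"],c["cy"]])
E
```

```text
[ 421.18540132 -203.74323928  294.79942603] 0.5834920489187672 [-0.40163814  0.22020695  0.3670087 ] [[ 0.02  -0.004  1.   ]
 [-1.     0.     0.02 ]
 [-0.    -1.    -0.004]]
{'fx': 351.62775141746624, 'fy': 351.62775141746624, 'cx': 319.57635704711663, 'cy': 234.28058708158318, 'origin': array([ 419.93372316, -129.59967482,  412.40657229]), 'orientation': array([ 9.88862272e-01,  1.00414020e-02, -3.76045915e-04,  1.48493894e-01])}
[331.18823386 281.87558988]
[333.42749178 212.2212911 ]
[335.97049847 133.11859064]
```

View pics/w2.png

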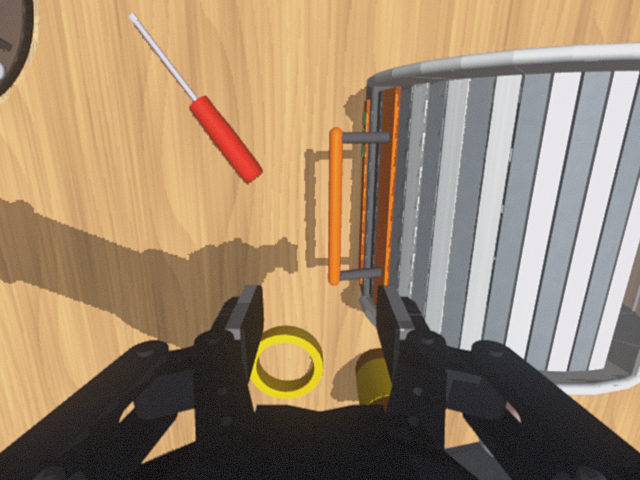

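Wrist: the bar runs vertically in the image, from (336,128) to (334,283), within 2 px of the prediction. It sits between the jaw columns, with the slats to its right.

```bash
python3 - <<'E'
from h import *
s,t,w=map(get_calibration,("scene","top","wrist"))
for a,b,c in (((387,117),(497,290),(334,283)),((384.5,189),(399,290),(336,129))): print(tri([(s,a),(t,b),(w,c)]))
E
```

```text
(array([ 435.61642959, -277.73897846,   89.36431177]), [np.float64(1.4873787587686613), np.float64(2.3158794879661744), np.float64(3.376191100158562)])
(array([ 432.04530293, -132.10901118,  102.97303517]), [np.float64(1.563521722848828), np.float64(0.8742503978930773), np.float64(1.8662411773495888)])
```

Call:
send_rows --targets '[{"slide":[0.012,-0.001,-0.03],"twist":0,"hand":0.045},{"slide":[0,0,-0.04],"twist":0,"hand":0.045},{"slide":[0,0,-0.04],"twist":0,"hand":0.045},{"slide":[0,0,-0.03],"twist":0,"hand":0.045},{"slide":[0,0,-0.025],"twist":0,"hand":0.045},{"slide":[0,0,-0.015],"twist":0,"hand":0.045},{"slide":[0,0,-0.012],"twist":0,"hand":0.045},{"slide":[0,0,0],"twist":0,"hand":0.045}]'

```text
time_s: 3.82
tool_pos: [434.7, -205.2, 104.4]
tool_rot: [-0.505, 0.495, -0.495, 0.505]
force: [-0.5, 0.3, -0.7]
opening: 0.527
```

```bash
python3 - <<'E'
from h import *
import cv2
cv2.imwrite("pics/w3.png",grab_frame("wrist"))
E
```

```text
(no output)
```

View pics/w3.png

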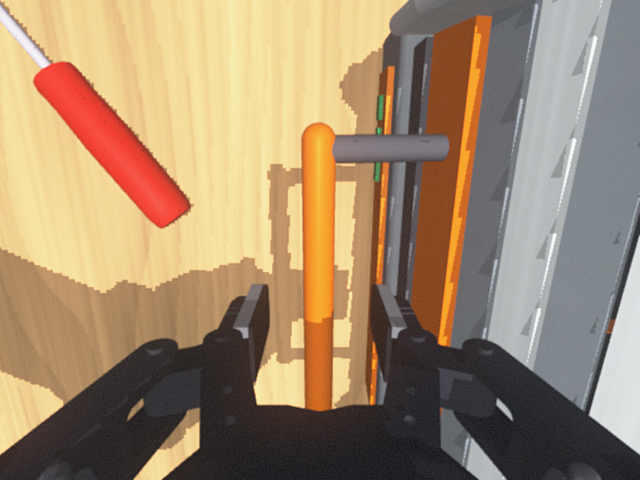

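The bar (column 318) runs centrally between the pads (265 and 375), clear of the slats, with no contact force. I'll close on it.

Call:
send_rows --targets '[{"slide":[0,0,0],"twist":0,"hand":0.0},{"slide":[0,0,0],"twist":0,"hand":0.0},{"slide":[0,0,0],"twist":0,"hand":0.0},{"slide":[0,0,0],"twist":0,"hand":0.0},{"slide":[0,0,0],"twist":0,"hand":0.0}]' --newtons 30

```text
time_s: 4.5
tool_pos: [434.2, -205.3, 104.9]
tool_rot: [-0.505, 0.495, -0.495, 0.505]
force: [-3.7, 0.1, 7.1]
opening: 0.127
```

```bash
python3 - <<'E'
import numpy as np
print(np.diff([[-183*np.cos(f),183*np.sin(f)] for f in np.radians(14.87+np.arange(0,85,4))],axis=0).round(1).tolist())
E
```

```text
[[3.7, 12.2], [4.6, 11.9], [5.4, 11.6], [6.2, 11.2], [6.9, 10.7], [7.7, 10.2], [8.4, 9.7], [9.0, 9.1], [9.6, 8.4], [10.2, 7.7], [10.7, 7.0], [11.2, 6.2], [11.6, 5.4], [11.9, 4.6], [12.2, 3.8], [12.4, 2.9], [12.6, 2.0], [12.7, 1.1], [12.8, 0.3], [12.8, -0.6], [12.7, -1.5]]
```

Call:
send_rows --targets '[{"slide":[0.0037,0,0.0122],"twist":0,"hand":0},{"slide":[0.0046,0,0.0119],"twist":0,"hand":0},{"slide":[0.0054,0,0.0116],"twist":0,"hand":0},{"slide":[0.0062,0,0.0112],"twist":0,"hand":0},{"slide":[0.0069,0,0.0107],"twist":0,"hand":0},{"slide":[0,0,0],"twist":0,"hand":0}]'

```text
time_s: 5.25
tool_pos: [460.0, -204.9, 162.8]
tool_rot: [0.505, -0.496, 0.494, -0.505]
force: [-8.6, 0.6, 2.3]
opening: 0.129
```

Call:
send_rows --targets '[{"slide":[0.0077,0.0005,0.0102],"twist":0,"hand":0},{"slide":[0.0084,0,0.0097],"twist":0,"hand":0},{"slide":[0.009,0,0.0091],"twist":0,"hand":0},{"slide":[0.0096,0.0005,0.0084],"twist":0,"hand":0},{"slide":[0.0102,0,0.0077],"twist":0,"hand":0},{"slide":[0,0,0],"twist":0,"hand":0}]'

```text
time_s: 6.0
tool_pos: [504.4, -204.1, 209.0]
tool_rot: [0.505, -0.496, 0.494, -0.505]
force: [-16.8, 4.7, 20.9]
opening: 0.123
```

The force points radially outward (about 27 N), so my path is a little inside the true circle. I'll ease out 2–3 mm and carry on.

Call:
send_rows --targets '[{"slide":[-0.0015,0,0.0025],"twist":0,"hand":0},{"slide":[0.0107,0.0005,0.007],"twist":0,"hand":0},{"slide":[0.0112,0,0.0063],"twist":0,"hand":0},{"slide":[0,0,0],"twist":0,"hand":0}]'

```text
time_s: 6.5
tool_pos: [528.0, -203.6, 224.3]
tool_rot: [-0.505, 0.494, -0.495, 0.506]
force: [-5.2, 2.2, 8.7]
opening: 0.126
```

Call:
send_rows --targets '[{"slide":[0.0116,0.0005,0.0057],"twist":0,"hand":0},{"slide":[0.0119,0,0.0049],"twist":0,"hand":0},{"slide":[0.0122,0,0.0041],"twist":0,"hand":0},{"slide":[0.0124,0.0005,0.0032],"twist":0,"hand":0},{"slide":[0,0,0],"twist":0,"hand":0}]'

```text
time_s: 7.12
tool_pos: [576.9, -202.7, 241.6]
tool_rot: [-0.505, 0.494, -0.495, 0.506]
force: [-1.7, 1.0, 5.8]
opening: 0.126
```

Call:
send_rows --targets '[{"slide":[0.0126,0,0.0023],"twist":0,"hand":0},{"slide":[0.0127,0.0005,0.0012],"twist":0,"hand":0},{"slide":[0.0128,0,0.0003],"twist":0,"hand":0},{"slide":[0.0085,0,-0.0003],"twist":0,"hand":0},{"slide":[0,0,0],"twist":0,"hand":0}]'

```text
time_s: 7.75
tool_pos: [622.3, -201.9, 243.9]
tool_rot: [-0.505, 0.495, -0.495, 0.505]
force: [0.8, 1.4, 1.2]
opening: 0.124
```

Call:
send_rows --targets '[{"slide":[0.006,0,-0.0005],"twist":0,"hand":0},{"slide":[0.005,0,-0.0007],"twist":0,"hand":0},{"slide":[0,0,0],"twist":0,"hand":0}]'

```text
time_s: 8.12
tool_pos: [632.6, -201.8, 242.8]
tool_rot: [-0.505, 0.495, -0.495, 0.505]
force: [-0.3, 3.4, -0.4]
opening: 0.125
```

Call:
send_rows --targets '[{"slide":[0.005,0,-0.0007],"twist":0,"hand":0},{"slide":[0.003,0,-0.0005],"twist":0,"hand":0},{"slide":[0,0,0],"twist":0,"hand":0}]'

```text
time_s: 8.5
tool_pos: [640.7, -201.7, 241.6]
tool_rot: [-0.505, 0.495, -0.495, 0.505]
force: [0.2, 4.8, -0.3]
opening: 0.123
```

Well past the tipping point and still held. I'll release and lift straight up.

Call:
send_rows --targets '[{"slide":[0,0,0],"twist":0,"hand":0.045},{"slide":[0,0,0],"twist":0,"hand":0.045},{"slide":[0,0,0],"twist":0,"hand":0.045},{"slide":[0,0,0],"twist":0,"hand":0.045},{"slide":[0,0,0.01],"twist":0,"hand":0.045},{"slide":[0,0,0.03],"twist":0,"hand":0.045},{"slide":[0,0,0.05],"twist":0,"hand":0.045},{"slide":[0,0,0.03],"twist":0,"hand":0.045},{"slide":[-0.05,0,0],"twist":0,"hand":0.045},{"slide":[-0.05,0,0],"twist":0,"hand":0.045},{"slide":[-0.05,0,0],"twist":0,"hand":0.045},{"slide":[0,0,0],"twist":0,"hand":0.045}]'

```text
time_s: 10.0
tool_pos: [486.8, -203.5, 362.9]
tool_rot: [-0.503, 0.496, -0.495, 0.505]
force: [0.2, -0.6, 0.1]
opening: 0.528
```

```bash
python3 - <<'E'
from h import *
import cv2
o=get_obs();print(o["time_s"],o["tool_pos"],o["force"],o["opening"],abs(o["dq"]).max())
cv2.imwrite("pics/end.png",cv2.resize(np.hstack([grab_frame("scene"),grab_frame("top")]),(800,300),interpolation=cv2.INTER_AREA))
E
```

```text
10.0 [ 486.78608222 -203.48767821  362.9132465 ] [ 0.16228649 -0.61200894  0.12154284] 0.5277007264474844 0.0848011417017078
```

View pics/end.png

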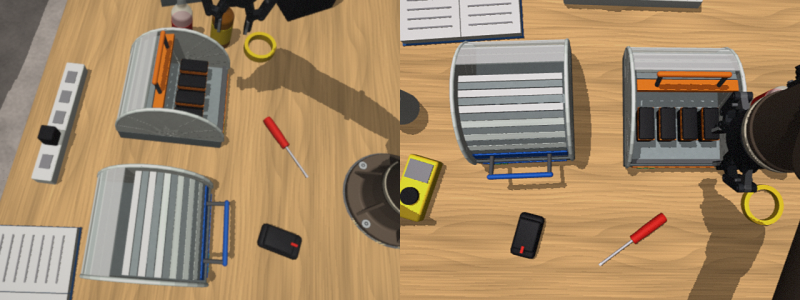

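The orange shutter is over the top with the battery packs exposed, the bar is free at about (683,83) in the right half, and the blue shutter is shut. I'll let the arm settle, then check where the bar rests and that it isn't moving.

Call:
send_rows --targets '[{"slide":[0,0,0],"twist":0,"hand":0.045},{"slide":[0,0,0],"twist":0,"hand":0.045},{"slide":[0,0,0],"twist":0,"hand":0.045},{"slide":[0,0,0],"twist":0,"hand":0.045}]'

```text
time_s: 10.6
tool_pos: [490.4, -202.3, 361.7]
tool_rot: [0.505, -0.495, 0.495, -0.505]
force: [-0.7, -0.6, 0.1]
opening: 0.526
```

```bash
python3 - <<'E'
from h import *
import cv2
t=get_calibration("top")
def m():
    f=grab_frame("top").astype(int)[105:150,370:530]
    k=((f[...,2]>170)&(f[...,2]-f[...,0]>120)).astype(np.uint8)
    ys,xs=np.nonzero(k); return xs.mean()+370,ys.mean()+105,len(xs),f
a=m(); 
for _ in range(5): b=m()
print(a[:3],b[:3],abs(a[3]-b[3]).max())
for r in (125,130,135): print(r,onz(t,(453,r),231))
cv2.imwrite("pics/bar.png",cv2.resize(a[3].astype(np.uint8),None,fx=4,fy=4))
E
```

```text
(np.float64(454.04730902777777), np.float64(127.65842013888889), 2304) (np.float64(454.08442123585723), np.float64(127.6792863359443), 2298) 34
125 [ 632.6738729  -176.45223256  231.        ]
130 [ 626.46861366 -176.41452487  231.        ]
135 [ 620.27438792 -176.37688422  231.        ]
```

View pics/bar.png

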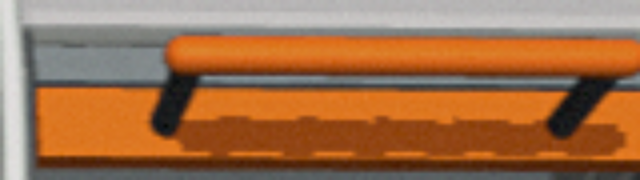

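The bar is at row 119 in the full picture, so x ≈ 640 mm, about 29 mm behind the axis. That gives a joint value of about 1.47 rad, and the bar is still between frames.

```bash
python3 -c "
from cell import *
print(sign_off())"
```

```text
the job is handed in; nothing more can be done
None
```

The orange shutter is open and staying open by itself, and I handed the job in at about 11 s. I gripped its bar from above, followed the circle over the top to about 1.47 rad, let go, and moved the hand up and away.

**Last checks**
- **Orange shutter:** the bar rests at x ≈ 640 mm, which is about 1.47 rad, against the rear stop at 1.48. The bar did not move visibly over six frames.
- **Blue shutter:** the last overview pictures show it shut, and the arm never went near its bar.
- **Robot:** the hand is open and clear of everything, with a force reading under 1 N.

**What failed or disagreed**
- My first two move calls were refused because rows need all three keys. Nothing moved.
- The two ends of the bar measured 89 and 103 mm high, though the bar is level. The mean of 96 mm matched the expected 97 mm.
- My path ran slightly inside the true circle, so the force rose to about 27 N partway. I corrected it by about 3 mm.
- The bar rests about 29 mm behind the axis, where the text says 17 mm. The stated 1.48 rad would put it at about 31 mm, so my reading fits that figure. I did not feel the stop in the force reading.

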